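Snap the mirror flat and dial the foraging turntable to its mark

TASK

Get the parrot's foraging board ready: slide the loose mirror disc across the board to the round recess and press it down past the spring catches until it lies flat and fully home all round. Then turn the knob in small turns until the turntable's pointer stands exactly opposite the tip of the metal mark, touching only the knob and not the turntable or its cup. Do not disturb the other things on the shelf, and leave the mirror seated.

Things in the scene. Friction and masses are not known exactly. Their poses are not given: they have to be found in the camera images.
- board: Fixed brown wooden foraging board, 270 x 500 mm (its x, y), 20 mm thick. Origin at the centre of its underside, z up. Turntable axis at board (15, -140) mm, knob axis at (-98, -85) mm, recess centre at (15, 40) mm; the mirror starts lying on the +y end.
- seat (a point): Centre of the floor of the round recess in the board: 99 mm across, 13.5 mm deep, floor 6.5 mm above the shelf. Axes as the board's. Three spring-loaded steel balls (6 mm, 3 mm proud of the wall, centres 10 mm above the floor) at -150, -30 and 90 degrees from the board's x axis hold the mirror up until it is pressed past them (5 to 15 N), then keep it down.
- mirror: Loose round mirror, steel face on a plastic back: 96 mm diameter, 8 mm thick, rim bevelled, about 0.14 kg, too wide to grasp across. Origin at the centre of its underside, z up through the face. Starts flat on the board. When home its underside is on the recess floor and its face 5.5 mm below the board's top; merely lying on the catches it is about 12 mm higher.
- knob (a joint): Angle of the black bar-grip knob, rad, growing clockwise seen from above, 0 to 4.5; a belt turns the turntable the same way by 0.6 of this angle.
- knob_grip (a point): Point on the knob's axis at the height to grip its bar. At knob = 0 the bar lies along the board's x axis, and it turns clockwise with the knob.
- pointer_tip (a point): Tip of the pointer, a flat finger sticking out of the rim of the turntable; the tip is 76 mm from the turntable axis, 30 mm above the shelf.
- mark_point (a point): Tip of the fixed mark, a pointed metal block 14 mm wide and 12 mm high on the board outside the turntable's rim; the point lies on the circle of the pointer's tip, so pointer tip and mark point coincide when aligned.
- spool: Small beech spool, 36 mm diameter and 36 mm high, standing on the board's back edge; bystander. Origin at the centre of its underside.
- tin: Small aluminium tin, 38 mm diameter and 32 mm high, standing on the board's front edge; bystander. Origin at the centre of its underside.
- spinner: Purple acrylic spinner, six-armed, 90 mm across, 14 mm high, lying on the shelf left of the board; bystander. Origin at the centre of its underside.
- bowl: Steel food bowl, 110 mm wide, 40 mm high, on the shelf; bystander. Origin at the centre of its underside.
- jar: Glass jar with lid, 70 mm diameter, 110 mm high, on the shelf; bystander. Origin at the centre of its underside.
- chewring: Wooden chew ring, 64 mm across, 14 mm high, on the shelf in front; bystander. Origin at the centre of its underside.
- block: Dark wooden chew block, 90 x 40 x 30 mm, on the shelf in front; bystander. Origin at the centre of its underside.
- turntable: Round plastic turntable on the board, 120 mm across, its top 33 mm above the shelf, with a fixed cup, 50 mm wide and reaching 75 mm above the shelf, on the side away from the pointer. Origin on its axis at the board's top; its x axis points along the pointer. Not to be touched.
There are look-alikes about, which are no part of the job. Of the things that look like the mirror, the largest one is meant.

How it is judged:
By the outcome, as a careful person would: the job done as asked, in the order asked, and still so for the second after the job is handed in, with the robot touching nothing.
It also fails if it takes over 61 s, if anything falls off the work surface, if the arm or the gripper's body presses on something with over 40 N, if the wrist force passes 120 N, or if a joint passes its speed limit or range.

ROBOT

A 7-joint arm with a two-finger parallel gripper is mounted at the origin on the work surface. World frame = base frame: x ahead of the robot, y to its left, z up, the work surface at z = 0. Lengths are in m, angles in rad, forces in N, time in s.
With the tool pointing down it reaches from about 0.425 to 0.825 m from the base axis. Payload 3.6 kg.
Tool frame: the origin (TCP) lies midway between the tips of the shut fingers; the grasp point (between the pads) lies 19 mm behind it; z points along the fingers, y is the direction in which the jaws open and shut (so a half turn about z gives the same grasp; the last joint's range is limited). The gripper opens to 85 mm and grips with 20 to 120 N. Pads are 22 mm wide; open, the fingers measure 114 mm over their backs; the gripper's body (76 mm by 85 mm) begins 54 mm behind the grasp point. The pads swing forward as they close: fully open they stand 13 mm farther back than shut.
Start: joints at [1.2, 0.615, -0.013, 1.423, 0.008, 1.103, -0.04], TCP at [0.22, -0.612, 0.231] pointing down, gripper open.
Joint ranges: [-3.12, 3.12], [-0.3, 2.06], [-1.34, 1.32], [0.26, 2.42], [-1.36, 4.5], [0.01, 1.98], [-2.84, 2.84]. Speed limits (rad/s): [2.79, 2.79, 3.14, 3.14, 3.14, 3.14, 3.14].

INTERFACE

Orientations are given as a rotation vector (axis times angle).
In Python, from workcell import * gives the robot as it stands. The module is installed in compiled form; this text tells all that it offers.
- The arm moves only by the tool jog_arm, never from a script. Its argument "steps" is a list of rows, each a list of 7 numbers: the opening, from 0 (shut) to 1 (fully open), then the shift along the world's x, y, z in m, then the turn, a rotation vector about the world's x, y, z in degrees. A call has 1 to 20 rows; each row shifts and turns the pose as measured when the row begins; what a row does not reach is not made up. A row lasts 1/8 s, in which the tool goes at most 62.5 mm and 10.7 degrees, less where a joint would pass 70% of its speed; a pose out of reach is approached as far as the arm can. A call with a gripper value outside its range is refused whole. The fingers move at their own pace and stop on an object; "force" is the grip in N (left out, the last holds). Time passes only in rows, so rows that do not move let the fingers close. It gives the time, the measured TCP pose, the force and the opening at its end, in the units of the state.
- read_state(): the state, without advancing time (a new reading comes with each control period).
- get_image(name): name is "side" or "top"; returns (picture, depth): 420x560x3 uint8, red, green, blue; 420x560 float32, m along the optical axis (not along the pixel's ray), 0 where there is no reading.
- get_calibration(name): a dict with "vertical_fov" (degrees; the focal length in pixels is half the picture's height over the tangent of half this angle, whatever the lens; pixels are square), "cx", "cy" (the principal point, pixels), "rvec" (rotation vector, rad) and "tvec" (3), from world to camera coordinates, as OpenCV has them. Camera axes: x right, y down, z forward; pixel columns grow to the right and rows downward; lengths in m; the calibration is good to about 2 mm. A picture is of the moment at which its call begins. get_calibration takes no time and is no camera call.
- sign_off(): hands the job in, once; it reports no verdict.
The state is a dict: "time_s": time; "joints": joint angles; "joint_vel": joint speeds; "effort": joint torques, N m; "position": TCP position; "eef_rot": TCP orientation; "ft_force": force on the tool from outside, world axes, zero at the start; "ft_torque": the same for the moment, N m; "gripper_width": finger opening in m.
Only numpy, scipy, OpenCV 4.12 (cv2) and the standard library are available. Lean on these libraries where they do the work, as an engineer would, in place of code of your own. Each camera call takes 0.05 s, during which the arm holds its last target. There are 200 camera calls.

## Working session

There is one attempt and no reset: what is moved stays moved. The work goes in short steps, Python scripts to look and compute and a tool call to move; the robot and the scene stay as the last step left them, time stands still between calls to the robot, and variables do not carry over. Pictures are saved under pics/ and viewed, about 8 in all and at most 12, crops included, and the job is handed in when it is done.

Besides the shell and the picture viewer there is one more tool, called after "Request:" as a command line: name --pt "numbers of a row" for each row, then --argument value for the rest. jog_arm: Moves the arm, as the interface text tells. Its arguments: {"type":"object","properties":{"steps":{"type":"array","items":{"type":"array","items":{"type":"number"}}},"force":{"type":"number"}},"required":["steps"]}

```bash
mkdir -p pics
cat > h.py <<'E'
from workcell import *
import numpy as np, cv2
def cam(n):
    c=get_calibration(n); f=210/np.tan(np.radians(c["vertical_fov"])/2)
    R=cv2.Rodrigues(np.array(c["rvec"],float))[0]; return f,c["cx"],c["cy"],R,np.array(c["tvec"],float).ravel()
def pix2w(n,u,v,d):
    f,cx,cy,R,t=cam(n); u,v,d=map(np.asarray,(u,v,d))
    return (np.stack([(u-cx)/f*d,(v-cy)/f*d,d],-1)-t)@R
def onz(n,u,v,z):
    f,cx,cy,R,t=cam(n); o=-R.T@t; r=R.T@np.array([(u-cx)/f,(v-cy)/f,1]); return o+r*(z-o[2])/r[2]
def w2pix(n,p):
    f,cx,cy,R,t=cam(n); q=R@np.asarray(p,float)+t; return q[0]/q[2]*f+cx,q[1]/q[2]*f+cy
def snap(n,name,save=True):
    im,d=get_image(n); np.savez('pics/'+name+'.npz',im=im,d=d)
    cv2.imwrite('pics/'+name+'.png',im[:,:,::-1]); return im,d
E
python3 - <<'E'
from h import *
a,d=snap('top','t0'); b,e=snap('side','s0')
for n in('top','side'):
    f,cx,cy,R,t=cam(n); print(n,f,cx,cy,-R.T@t,R[2])
    print(get_calibration(n))
s=read_state(); print(s)
E
```

```text
top 415.1827173993866 277.43612232146006 210.10529698858636 [ 0.40161755 -0.00562511  1.116345  ] [ 0.12059715 -0.0017018  -0.99270007]
{'vertical_fov': 53.66070050735169, 'cx': 277.43612232146006, 'cy': 210.10529698858636, 'rvec': array([ 2.14353354, -2.17518268,  0.13158316]), 'tvec': array([3.33484568e-04, 5.33366190e-01, 1.05975226e+00])}
side 388.81604264521127 278.1534885856754 208.42998076389205 [-0.12265625  0.69906137  0.59569117] [ 0.60879949 -0.64015911 -0.46857177]
{'vertical_fov': 56.74706817576462, 'cx': 278.1534885856754, 'cy': 208.42998076389205, 'rvec': array([ 0.89464313, -2.2346249 ,  1.34496237]), 'tvec': array([0.39253513, 0.24980307, 0.80130763])}
{'time_s': 0.1, 'joints': array([ 1.19947609,  0.61585124, -0.01262122,  1.42475713,  0.00810987,
        1.10340486, -0.04039158]), 'joint_vel': array([ 0.0029031 , -0.0017698 ,  0.00081685, -0.00192102, -0.0002427 ,
       -0.00154782,  0.0006091 ]), 'effort': array([ 1.12487814e-03, -4.70386577e+01,  2.60318611e-01, -1.71571702e+01,
        1.01120913e-02,  5.84513764e-03, -1.15105723e-05]), 'position': array([ 0.21949293, -0.61107891,  0.2302292 ]), 'eef_rot': array([-3.09269960e+00, -5.38690767e-01,  6.94835908e-04]), 'ft_force': array([-0.23199585, -0.07028547, -0.58636558]), 'ft_torque': array([0.01987921, 0.04569853, 0.06572512]), 'gripper_width': 0.08546686520757184}
```

View pics/t0.png

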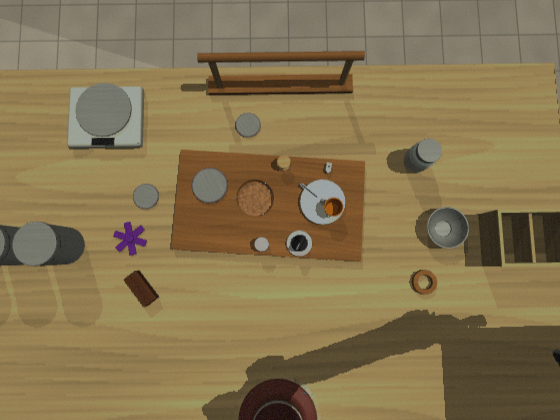

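View pics/s0.png

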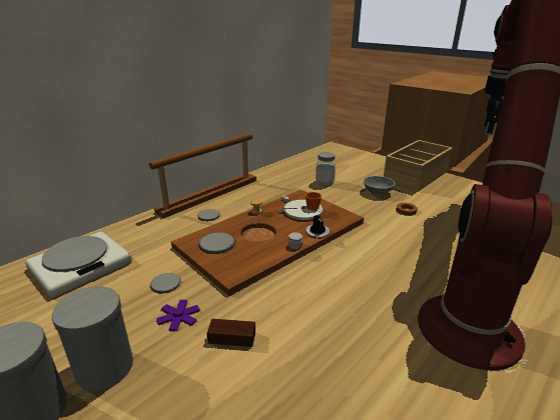

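The top view shows the board with corners (180,151), (365,161), (360,260), (172,249). The mirror is at (210,186), the recess at (254,198), the turntable at (323,202), the pointer near (303,186), the mark near (328,168) and the knob at (300,243). The side view agrees; the two smaller discs off the board and the scale pan are look-alikes.

```bash
cat > m.py <<'E'
from h import *
z=np.load('pics/t0.npz'); im,d=z['im'],z['d']
hsv=cv2.cvtColor(im,cv2.COLOR_RGB2HSV)
vv,uu=np.mgrid[:420,:560]
P=pix2w('top',uu,vv,d)
# board: top-surface brown
print('depth z: shelf',np.median(P[270:290,200:240,2]),'board',np.median(P[225:240,195:215,2]),'mirror',np.median(P[180:192,204:216,2]),'recess',np.median(P[195:202,250:258,2]))
for p in [(225,240),(300,160),(300,187),(323,202),(120,150)]: print(p,hsv[p[1],p[0]] if p[1]<420 else 0)
m=((P[...,2]>0.012)&(P[...,2]<0.1)&(uu>160)&(uu<380)&(vv>140)&(vv<275)).astype(np.uint8)
m=cv2.morphologyEx(m,cv2.MORPH_CLOSE,np.ones((5,5)))
n,l,st,c=cv2.connectedComponentsWithStats(m); k=1+np.argmax(st[1:,4]); 
W=np.array([onz('top',u,v,0.02)[:2] for v,u in zip(*np.where(l==k))])
r=cv2.minAreaRect((W*1000).astype(np.float32)); print(r,st[k])
big=cv2.resize(im[145:270,165:375],None,fx=3.8,fy=3.8,interpolation=cv2.INTER_CUBIC)
cv2.imwrite('pics/c0.png',big[:,:,::-1])
E
python3 m.py
```

```text
depth z: shelf -0.0005025382877586835 board 0.019261919109723087 mirror 0.027882049073627107 recess 0.006733707926755774
(225, 240) [ 15 171 131]
(300, 160) [ 14 161 122]
(300, 187) [ 14 142  63]
(323, 202) [40 11 67]
(120, 150) [ 20 114 152]Traceback (most recent call last):
  File "m.py", line 12, in <module>
    W=np.array([onz('top',u,v,0.02)[:2] for v,u in zip(*np.where(l==k))])
                ~~~^^^^^^^^^^^^^^^^
  File "h.py", line 10, in onz
    f,cx,cy,R,t=cam(n); o=-R.T@t; r=R.T@np.array([(u-cx)/f,(v-cy)/f,1]); return o+r*(z-o[2])/r[2]
                ~~~^^^
  File "h.py", line 4, in cam
    c=get_calibration(n); f=210/np.tan(np.radians(c["vertical_fov"])/2)
ValueError: time passes only in moves, steps and waits
```

```bash
sed -i 's/^def cam/from functools import lru_cache\n@lru_cache\ndef cam/' h.py
cat >> m.py <<'E'
ang=r[2]; 
S=P
# mirror by depth: z 0.024..0.032 near
def cen(mask,lab,zz):
    n,l,st,c=cv2.connectedComponentsWithStats(mask.astype(np.uint8)); k=1+np.argmax(st[1:,4]); u,v=c[k]
    e=cv2.fitEllipse(max(cv2.findContours((l==k).astype(np.uint8),0,1)[0],key=len))
    print(lab,c[k],st[k],'mean',onz('top',*c[k],zz),'ell',onz('top',*e[0],zz),e[1])
box=lambda u0,u1,v0,v1:(uu>u0)&(uu<u1)&(vv>v0)&(vv<v1)
cen((P[...,2]>0.024)&(P[...,2]<0.034)&box(180,240,160,215),'mirror',0.028)
cen((P[...,2]<0.0133)&box(230,280,172,222),'recess',0.0065)
cen((P[...,2]>0.027)&box(295,350,172,228),'tt',0.033)
cen((P[...,2]>0.024)&box(285,320,228,260),'knob',0.04)
E
python3 m.py
```

```text
depth z: shelf -0.0005025382877586835 board 0.019261919109723087 mirror 0.027882049073627107 recess 0.006733707926755774
(225, 240) [ 15 171 131]
(300, 160) [ 14 161 122]
(300, 187) [ 14 142  63]
(323, 202) [40 11 67]
(120, 150) [ 20 114 152]
((550.1514892578125, 14.493072509765625), (499.6612548828125, 269.8985290527344), 85.45146942138672) [  171   150   194   112 17816]
mirror [209.12706612 185.24483471] [192 168  36  37 968] mean [0.60310628 0.17321707 0.028     ] ell [0.60277977 0.17331173 0.028     ] (34.08866882324219, 35.43012619018555)
recess [254.60487805 198.43707317] [ 237  181   37   36 1025] mean [0.56910677 0.05369126 0.0065    ] ell [0.56922183 0.05364166 0.0065    ] (35.014060974121094, 35.71004867553711)
tt [322.01552795 201.78944099] [ 300  180   45   45 1610] mean [ 0.55357483 -0.12525547  0.033     ] ell [ 0.55401032 -0.12466277  0.033     ] (43.19979476928711, 46.571311950683594)
knob [299.06004619 243.50808314] [287 231  25  26 433] mean [ 0.44454294 -0.06211382  0.04      ] ell [ 0.44514741 -0.06274316  0.04      ] (23.64935302734375, 23.908945083618164)
```

View pics/c0.png

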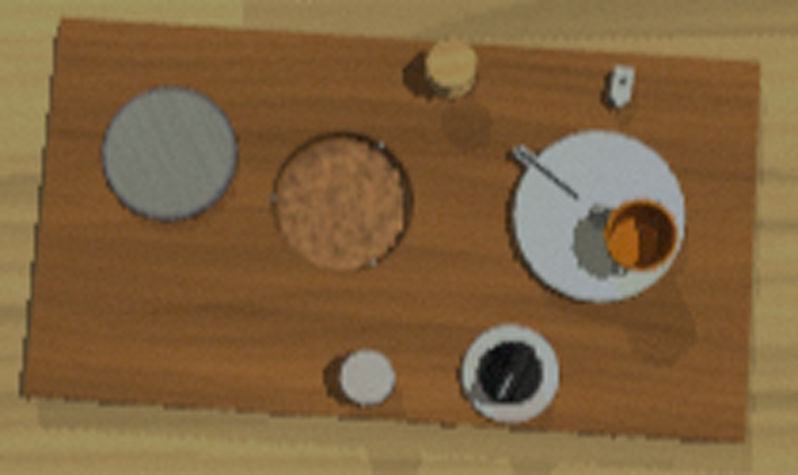

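Measured from the crop:

| Item | Position | Check |
|---|---|---|
| Board | centre (0.550, 0.0145), yaw −4.55° | size comes out 499.7 × 269.9 mm |
| Mirror | (0.603, 0.173) | top at 28 mm |
| Recess | (0.569, 0.0535) | agrees with the board pose within 1 mm |
| Knob | (0.4455, −0.0625) | agrees with the board pose |

In the crop the pointer tip is at (517,152), the mark point at (620,105) and the catches at (380,146), (275,198) and (373,263). I'll push the mirror with both fingers cradling its rim, jaws square to the push direction.

Request:
jog_arm --pt "0.71 0.025 0.053 0 0 0 3.4" --pt "0.71 0.025 0.053 0 0 0 3.4" --pt "0.71 0.025 0.053 0 0 0 3.4" --pt "0.71 0.025 0.053 0 0 0 3.4" --pt "0.71 0.025 0.053 0 0 0 3.4" --pt "0.71 0.025 0.053 0 0 0 3.4" --pt "0.71 0.025 0.053 0 0 0 3.4" --pt "0.71 0.025 0.053 0 0 0 3.4" --pt "0.71 0.025 0.053 0 0 0 3.4" --pt "0.71 0.025 0.053 0 0 0 3.4" --pt "0.71 0.025 0.053 0 0 0 3.4" --pt "0.71 0.025 0.053 0 0 0 3.4" --pt "0.71 0.025 0.053 0 0 0 3.4" --pt "0.71 0.025 0.053 0 0 0 3.4" --pt "0.71 0.025 0.053 0 0 0 3.4" --pt "0.71 0.025 0.053 0 0 0 3.4"

```text
time_s: 2.1
position: [0.6223, 0.2589, 0.2243]
eef_rot: [2.489, 1.915, -0.015]
ft_force: [1.5, -0.1, 0.1]
gripper_width: 0.0606
```

Request:
jog_arm --pt "0.71 0 -0.018 -0.05 0 0 -1" --pt "0.71 0 0 -0.055 0 0 0" --pt "0.71 0 0 -0.05 0 0 0" --pt "0.71 0 0 -0.015 0 0 0" --pt "0.71 0 0 -0.006 0 0 0" --pt "0.71 0 0 0 0 0 0"

```text
time_s: 2.85
position: [0.6233, 0.2497, 0.0443]
eef_rot: [-2.496, -1.903, 0.002]
ft_force: [-0.0, 0.3, 0.9]
gripper_width: 0.0609
```

Request:
jog_arm --pt "0.71 -0.001 -0.007 -0.008 0 0 0" --pt "0.71 0 0 -0.006 0 0 0" --pt "0.71 0 0 -0.004 0 0 0" --pt "0.71 0 0 -0.003 0 0 0" --pt "0.71 0 0 0 0 0 0"

```text
time_s: 3.48
position: [0.6251, 0.2431, 0.0266]
eef_rot: [-2.498, -1.903, -0.01]
ft_force: [-0.4, 0.3, 0.9]
gripper_width: 0.0609
```

Run:
```python
from h import *
s=read_state(); print(s['position'],s['ft_force'])
im,d=snap('side','s1'); u,v=map(int,w2pix('side',s['position'])); print(u,v)
c=im[max(v-80,0):v+60,max(u-90,0):u+110]; cv2.imwrite('pics/s1c.png',cv2.resize(c,None,fx=4,fy=4,interpolation=cv2.INTER_CUBIC)[:,:,::-1])
```

```text
[0.62506541 0.24312973 0.02655842] [-0.37045813  0.33103756  0.91957821]
190 249
```

View pics/s1c.png

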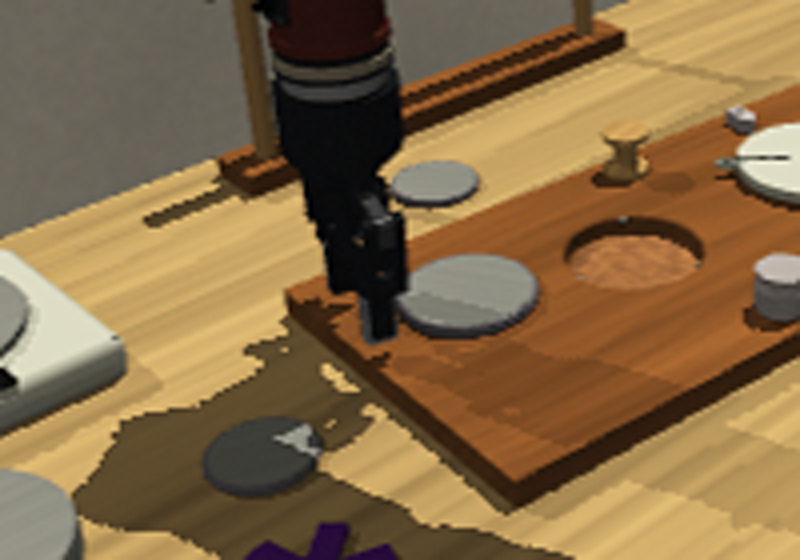

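The crop shows the near finger at (378,340), behind the mirror rim and still a few millimetres above the board. I'll go down until it touches.

Request:
jog_arm --pt "0.71 0 0 -0.003 0 0 0" --pt "0.71 0 0 -0.003 0 0 0" --pt "0.71 0 0 -0.002 0 0 0" --pt "0.71 0 0 0 0 0 0"

```text
time_s: 4.03
position: [0.6252, 0.2435, 0.0182]
eef_rot: [-2.498, -1.904, -0.011]
ft_force: [-0.9, 0.0, -0.1]
gripper_width: 0.0609
```

Request:
jog_arm --pt "0.71 0 0 -0.002 0 0 0" --pt "0.71 0 0 -0.002 0 0 0" --pt "0.71 0 0 0 0 0 0"

```text
time_s: 4.4
position: [0.6254, 0.2436, 0.0152]
eef_rot: [-2.498, -1.904, -0.012]
ft_force: [0.1, 0.1, -0.3]
gripper_width: 0.0608
```

Request:
jog_arm --pt "0.71 0 0 -0.002 0 0 0" --pt "0.71 0 0 0 0 0 0"

```text
time_s: 4.65
position: [0.6258, 0.2438, 0.0154]
eef_rot: [2.499, 1.904, 0.013]
ft_force: [-0.3, -0.7, 0.0]
gripper_width: 0.0608
```

Request:
jog_arm --pt "0.71 0 0 -0.003 0 0 0"

```text
time_s: 4.78
position: [0.626, 0.2439, 0.0149]
eef_rot: [2.499, 1.903, 0.013]
ft_force: [-5.0, -3.6, 22.8]
gripper_width: 0.0607
```

Request:
jog_arm --pt "0.71 -0.002 0 0.003 0 0 0" --pt "0.71 -0.001 0 0 0 0 0" --pt "0.71 -0.0025 -0.0085 0 0 0 0" --pt "0.71 -0.0025 -0.0085 0 0 0 0" --pt "0.71 -0.0025 -0.0085 0 0 0 0" --pt "0.71 -0.0025 -0.0085 0 0 0 0" --pt "0.71 -0.0025 -0.0085 0 0 0 0"

```text
time_s: 5.65
position: [0.6094, 0.199, 0.0165]
eef_rot: [-2.499, -1.904, -0.013]
ft_force: [-0.0, 1.4, -0.4]
gripper_width: 0.0604
```

Request:
jog_arm --pt "0.71 -0.002 -0.0085 0.0005 0 0 0" --pt "0.71 -0.0023 -0.0085 0 0 0 0" --pt "0.71 -0.0023 -0.0085 0 0 0 0" --pt "0.71 -0.0023 -0.0085 0 0 0 0" --pt "0.71 -0.0023 -0.0085 0 0 0 0" --pt "0.71 -0.0023 -0.0085 0 0 0 0" --pt "0.71 -0.0023 -0.0085 0 0 0 0" --pt "0.71 -0.0023 -0.0085 0 0 0 0" --pt "0.71 -0.002 -0.006 0 0 0 0" --pt "0.71 0 0 0 0 0 0"

```text
time_s: 6.9
position: [0.5878, 0.1183, 0.0172]
eef_rot: [2.5, 1.902, 0.012]
ft_force: [-0.6, 0.4, -0.5]
gripper_width: 0.0603
```

```bash
cat > s2.py <<'E'
from h import *
import sys
n=sys.argv[1]
s=read_state(); print(s['position'],s['ft_force'])
im,d=snap('side',n)
c=im[155:285,170:370]; cv2.imwrite('pics/'+n+'c.png',cv2.resize(c,None,fx=4,fy=4,interpolation=cv2.INTER_CUBIC)[:,:,::-1])
im,d=snap('top',n+'t')
vv,uu=np.mgrid[:420,:560]; P=pix2w('top',uu,vv,d)
Q=P[175:222,230:280]; zz=Q[...,2]
D=np.hypot(Q[...,0]-.5687,Q[...,1]-.0535)
print('z in recess by angle, board frame (r 15-42):')
a=np.degrees(np.arctan2(Q[...,1]-.0535,Q[...,0]-.5687))+4.55
for k in range(-180,180,30):
    m=(D>.02)&(D<.042)&(a>=k)&(a<k+30); 
    if m.any(): print(k,m.sum(),np.round(1e3*np.percentile(zz[m],[10,50,90]),1))
E
python3 s2.py s2
```

```text
[0.58776552 0.11831922 0.01717385] [-0.59723138  0.44441967 -0.46205486]
z in recess by angle, board frame (r 15-42):
-180 37 [459.4 481.  491.3]
-120 1 [7.8 7.8 7.8]
-90 27 [ 4.3  6.3 10.2]
-60 40 [ 4.3 15.9 26.6]
-30 34 [24.1 26.4 29.8]
0 6 [25.7 27.7 29.6]
150 20 [484.3 489.1 494.2]
```

View pics/s2c.png

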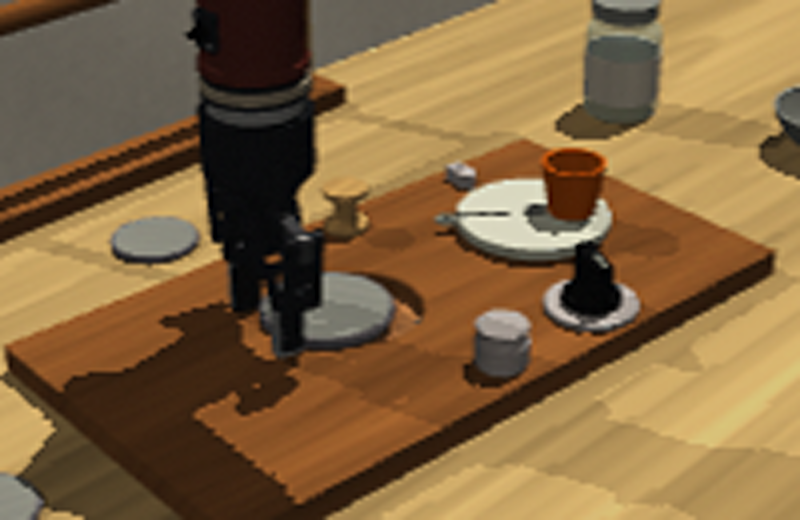

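The mirror is cradled between the fingers at (330,310) and covers most of the recess. About 19 mm remain, so I'll push slowly.

Request:
jog_arm --pt "0.71 -0.0012 -0.0045 0 0 0 0" --pt "0.71 -0.0013 -0.0045 0 0 0 0" --pt "0.71 -0.0012 -0.004 0 0 0 0" --pt "0.71 -0.0008 -0.003 0 0 0 0" --pt "0.71 -0.0005 -0.0015 0 0 0 0" --pt "0.71 0 0 0 0 0 0"

```text
time_s: 7.75
position: [0.5826, 0.101, 0.0171]
eef_rot: [-2.499, -1.904, -0.013]
ft_force: [1.0, 0.4, -0.2]
gripper_width: 0.0608
```

Request:
jog_arm --pt "0.71 -0.0005 -0.0018 0 0 0 0" --pt "0.71 -0.0005 -0.0018 0 0 0 0" --pt "0.71 0 0 0 0 0 0"

```text
time_s: 8.12
position: [0.5815, 0.0974, 0.0171]
eef_rot: [-2.498, -1.904, -0.013]
ft_force: [-0.3, 0.7, -0.2]
gripper_width: 0.0608
```

Request:
jog_arm --pt "0.71 -0.0005 -0.0018 0 0 0 0"

```text
time_s: 8.25
position: [0.581, 0.0958, 0.0171]
eef_rot: [-2.498, -1.904, -0.014]
ft_force: [-1.0, 0.7, -0.0]
gripper_width: 0.0607
```

Request:
jog_arm --pt "0.71 0.003 0.012 0.01 0 0 0" --pt "0.71 0.006 0.02 0.04 0 0 0" --pt "0.71 0.01 0.05 0.03 0 0 0" --pt "0.71 0.01 0.05 0.0 0 0 0" --pt "0.3 0.0 0.04 0.0 0 0 0" --pt "0 0.0 0.0 0.0 0 0 0"

```text
time_s: 9.0
position: [0.6103, 0.2787, 0.1049]
eef_rot: [-2.494, -1.903, -0.025]
ft_force: [-0.3, -0.2, -0.7]
gripper_width: 0.0247
```

```bash
python3 s2.py s3
python3 - <<'E'
from h import *
im=np.load('pics/s3t.npz')['im'];c=im[140:270,160:370]
c2=np.load('pics/s3.npz')['im'][155:285,170:370]
a=cv2.resize(c,(560,346),interpolation=cv2.INTER_CUBIC);b=cv2.resize(c2,(560,364)[:2],interpolation=cv2.INTER_CUBIC)[110:360]
cv2.imwrite('pics/s3x.png',np.vstack([a,b])[:,:,::-1])
E
```

```text
[0.61025992 0.27869406 0.10491414] [-0.27162767 -0.15886617 -0.68143576]
z in recess by angle, board frame (r 15-42):
-180 42 [11.8 13.9 16.6]
-150 49 [11.5 13.3 16.3]
-120 50 [10.8 14.  16.5]
-90 52 [10.8 13.5 16.2]
-60 49 [11.5 13.9 16.1]
-30 48 [10.9 13.  16.4]
0 49 [11.1 13.7 17. ]
30 51 [11.6 14.2 16.6]
60 50 [12.  13.7 16.3]
90 49 [11.8 13.5 16.3]
120 50 [11.5 14.5 16.5]
150 46 [11.6 14.5 16.9]
```

View pics/s3x.png

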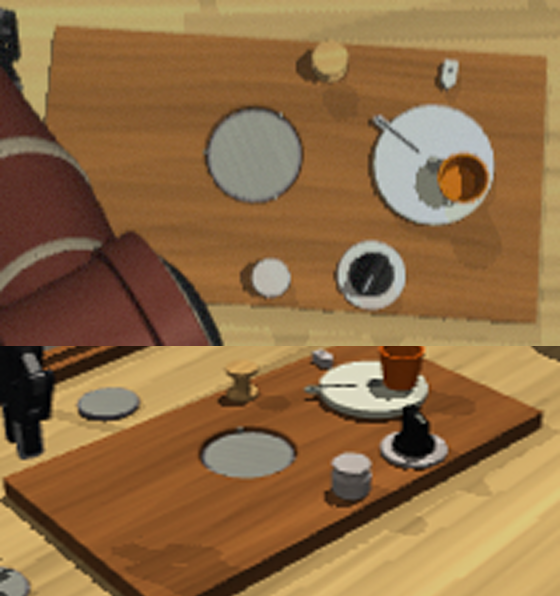

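The mirror sits below the board's top at about 14 mm all round, so it has probably gone past the catches already. I'll press the centre with shut fingers to confirm.

Request:
jog_arm --pt "0 -0.01 -0.055 -0.01 0 0 0" --pt "0 -0.01 -0.055 -0.01 0 0 0" --pt "0 -0.01 -0.055 -0.02 0 0 0" --pt "0 -0.008 -0.045 -0.02 0 0 0" --pt "0 -0.003 -0.013 -0.01 0 0 0" --pt "0 0 0 0 0 0 0"

```text
time_s: 9.85
position: [0.5692, 0.0341, 0.0341]
eef_rot: [2.51, 1.879, 0.018]
ft_force: [0.2, 0.6, -0.4]
gripper_width: -0.0
```

Request:
jog_arm --pt "0 0 0.018 -0.005 0 0 0" --pt "0 0 0 -0.007 0 0 0" --pt "0 0 0 -0.004 0 0 0" --pt "0 0 0 -0.002 0 0 0" --pt "0 0 0 -0.002 0 0 0"

```text
time_s: 10.48
position: [0.5712, 0.0614, 0.0148]
eef_rot: [2.502, 1.891, 0.029]
ft_force: [0.2, -0.7, 1.2]
gripper_width: 0.0
```

Request:
jog_arm --pt "0 0 0 -0.003 0 0 0"

```text
time_s: 10.6
position: [0.5713, 0.0614, 0.0145]
eef_rot: [2.501, 1.89, 0.028]
ft_force: [-9.0, -1.7, 35.5]
gripper_width: -0.0001
```

Home: the face is at 14.5 mm under 35 N. I'll tap near the other two catches to confirm it is flat.

Request:
jog_arm --pt "0 0 0 0.006 0 0 0" --pt "0 0.023 -0.024 0 0 0 0" --pt "0 0 0 0 0 0 0" --pt "0 0 0 -0.005 0 0 0" --pt "0 0 0 -0.003 0 0 0"

```text
time_s: 11.22
position: [0.595, 0.0369, 0.0146]
eef_rot: [2.5, 1.89, 0.03]
ft_force: [-4.8, -2.6, 19.0]
gripper_width: -0.0002
```

Request:
jog_arm --pt "0 0 0 0.006 0 0 0" --pt "0 -0.05 0 0 0 0 0" --pt "0 0 0 0 0 0 0" --pt "0 0 0 -0.005 0 0 0" --pt "0 0 0 -0.003 0 0 0"

```text
time_s: 11.85
position: [0.5416, 0.0395, 0.0144]
eef_rot: [2.497, 1.895, 0.025]
ft_force: [-10.9, -2.7, 37.2]
gripper_width: 0.0001
```

The face is at 14.4–14.6 mm at all three spots, so the mirror is seated flat. Next I'll work out the knob and pointer from the stored pictures.

```bash
cat > k.py <<'E'
from h import *
import sys
vv,uu=np.mgrid[:420,:560]
T=np.array([.5541,-.1260]); K=np.array([.4455,-.0625])
for n in sys.argv[1:]:
    z=np.load(f'pics/{n}.npz'); im,d=z['im'],z['d']; P=pix2w('top',uu,vv,d)
    r=np.hypot(P[...,0]-K[0],P[...,1]-K[1]); m=(r<.035)&(P[...,2]>.045)
    Q=P[m]; print('knob z pct',np.round(np.percentile(P[r<.03][:,2],[5,25,50,75,95,99]),3))
    for zt in (.045,.052,.058):
        Q=P[(r<.035)&(P[...,2]>zt)]
        if len(Q)>6:
            w,V=np.linalg.eigh(np.cov(Q[:,:2].T)); print(zt,len(Q),Q.mean(0).round(4),'extent',np.sqrt(12*w).round(4),'ang',np.degrees(np.arctan2(V[1,1],V[0,1])))
    r=np.hypot(P[...,0]-T[0],P[...,1]-T[1]); a=np.degrees(np.arctan2(P[...,1]-T[1],P[...,0]-T[0]))
    m=(r>.064)&(r<.09)&(P[...,2]>.024)&(P[...,2]<.045)
    for lo,hi in((-60,20),(20,110)):
        q=m&(a>lo)&(a<hi)&(r<.08 if lo>0 else r<.09)
        print('ann',lo,q.sum(),'ang',np.round(np.percentile(a[q],[0,50,100]),1),'mean',a[q].mean().round(1),'r',r[q].min().round(3),r[q].max().round(3))
    print([np.degrees(np.arctan2(*(onz('top',u,v,zz)[:2]-T)[::-1])).round(1) for u,v,zz in((300.3,184.5,.03),(327.6,173.4,.03))])
c=np.vstack([cv2.resize(np.load(f'pics/{n}.npz')['im'][155:262,280:350],(490,749)[::1],interpolation=cv2.INTER_CUBIC)[:590] for n in sys.argv[1:2]])
a=cv2.resize(im[160:262,282:350],None,fx=5.8,fy=5.8,interpolation=cv2.INTER_CUBIC)
s=np.load('pics/s0.npz')['im'][185:250,265:345]; s=cv2.resize(s,(400,592),interpolation=cv2.INTER_CUBIC) if 0 else cv2.resize(s,(400,325),interpolation=cv2.INTER_CUBIC)
o=np.zeros((592,800,3),np.uint8); o[:a.shape[0],:a.shape[1]]=a[:592,:]; o[:325,400:]=s
cv2.imwrite('pics/k0.png',o[:,:,::-1])
E
python3 k.py t0 s3t
```

```text
knob z pct [0.023 0.026 0.031 0.036 0.064 0.066]
0.045 92 [ 0.4458 -0.0623  0.0626] extent [0.0144 0.0417] ang 150.54984848788627
0.052 91 [ 0.446  -0.0624  0.0628] extent [0.0143 0.0412] ang 151.02230727997002
0.058 90 [ 0.4458 -0.0624  0.0628] extent [0.0142 0.041 ] ang 150.46048770578258
ann -60 23 ang [-51.6 -11.7  -6.8] mean -16.0 r 0.069 0.089
ann 20 14 ang [46.5 50.4 84.5] mean 53.8 r 0.065 0.075
[np.float64(50.3), np.float64(-12.3)]
knob z pct [0.023 0.025 0.031 0.037 0.065 0.066]
0.045 93 [ 0.4459 -0.0623  0.0626] extent [0.0143 0.0415] ang 150.5045142466879
0.052 92 [ 0.446  -0.0625  0.0627] extent [0.0143 0.041 ] ang 150.9842468877919
0.058 90 [ 0.4458 -0.0623  0.0628] extent [0.0142 0.0409] ang 151.51803277420154
ann -60 19 ang [-58.3 -10.9  -6.6] mean -13.7 r 0.07 0.089
ann 20 14 ang [30.2 49.9 85.2] mean 50.9 r 0.065 0.08
[np.float64(50.3), np.float64(-12.3)]
```

View pics/k0.png

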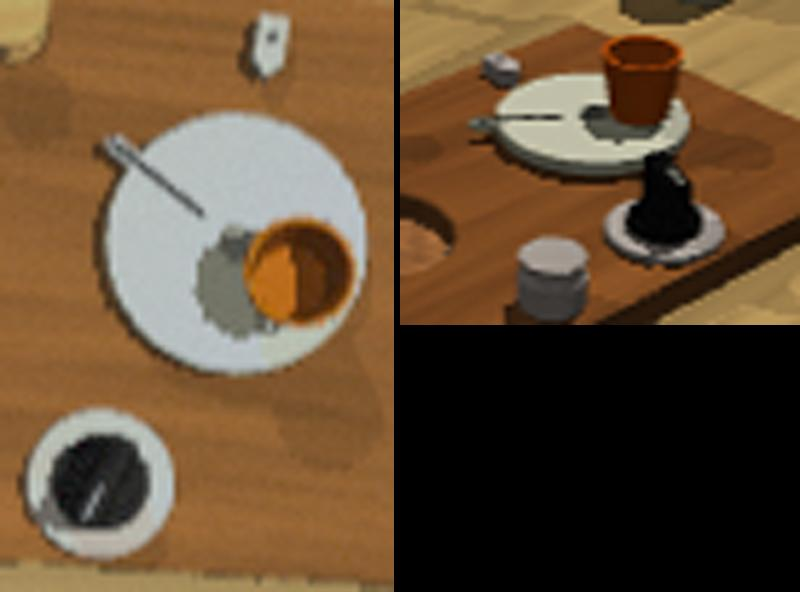

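Request:
jog_arm --pt "0 0 0 0.04 0 0 0" --pt "0.5 0 0 0.05 0 0 0" --pt "0.5 0 0 0.03 0 0 0" --pt "0.5 -0.03 -0.04 0.0 0 0 0" --pt "0.5 -0.05 -0.03 0.0 0 0 0" --pt "0.5 0 0 0 0 0 0"

```text
time_s: 12.6
position: [0.465, -0.0303, 0.1378]
eef_rot: [2.496, 1.895, 0.034]
ft_force: [0.7, 1.7, -0.2]
gripper_width: 0.0424
```

The pointer is at about 50°, the mark at about −12° and the bar at −29.5°. That makes the knob about 25° now, and it needs about 104° clockwise (62° of turntable), which is in range and can be done in one grasp.

Request:
jog_arm --pt "0.5 -0.005 -0.008 0 0 0 9.5" --pt "0.5 -0.005 -0.008 0 0 0 9.5" --pt "0.5 -0.005 -0.008 0 0 0 9.5" --pt "0.5 -0.0045 -0.008 0 0 0 9.5" --pt "0.5 0 0 0 0 0 9.5" --pt "0.5 0 0 0 0 0 9.5" --pt "0.5 0 0 0 0 0 9.5" --pt "0.5 0 0 0 0 0 9.5" --pt "0.5 0 0 0 0 0 0"

```text
time_s: 13.72
position: [0.46, -0.0594, 0.1386]
eef_rot: [-0.74, -3.049, -0.063]
ft_force: [-0.1, -0.3, 0.3]
gripper_width: 0.043
```

```bash
cat > st.py <<'E'
from h import *
from scipy.spatial.transform import Rotation as Ro
s=read_state(); R=Ro.from_rotvec(s['eef_rot']).as_matrix()
print(s['position'].round(4),'y dir',np.degrees(np.arctan2(R[1,1],R[0,1])).round(1),'z',R[:,2].round(3),'j',s['joints'].round(2),s['gripper_width'])
E
python3 st.py
```

```text
[ 0.46   -0.0594  0.1386] y dir 62.7 z [ 0.006  0.039 -0.999] j [ 0.68  0.6  -0.86  2.04  0.6   0.76  0.56] 0.04295901967060351
```

Request:
jog_arm --pt "0.5 -0.0145 -0.003 -0.02 -2.2 0 -2.2" --pt "0.5 0 0 -0.02 0 0 0" --pt "0.5 0 0 0 0 0 0"

```text
time_s: 14.1
position: [0.4487, -0.0615, 0.098]
eef_rot: [0.812, 3.024, 0.008]
ft_force: [-0.0, -0.6, -0.2]
gripper_width: 0.0426
```

```bash
python3 st.py
```

```text
[ 0.4487 -0.0615  0.098 ] y dir 59.9 z [ 0.012  0.002 -1.   ] j [ 0.59  0.62 -0.74  2.12  0.71  0.65  0.4 ] 0.042648577045623394
```

Request:
jog_arm --pt "0.5 -0.003 -0.001 -0.02 0 0.7 0.5" --pt "0.5 0 0 -0.02 0 0 0" --pt "0.5 0 0 -0.012 0 0 0" --pt "0.5 0 0 -0.003 0 0 0" --pt "0.5 0 0 0 0 0 0"

```text
time_s: 14.72
position: [0.4511, -0.0616, 0.0446]
eef_rot: [0.809, 3.028, 0.007]
ft_force: [0.1, 1.0, 0.5]
gripper_width: 0.0428
```

```bash
python3 st.py
```

```text
[ 0.4511 -0.0616  0.0446] y dir 60.1 z [ 0.008  0.002 -1.   ] j [ 0.5   0.71 -0.62  2.15  0.84  0.53  0.29] 0.04280317097767639
```

Request:
jog_arm --pt "0.5 -0.005 -0.001 -0.002 0 0 0" --pt "0.5 -0.001 0 0 0 0 0" --pt "0.5 0 0 0 0 0 0"

```text
time_s: 15.1
position: [0.4453, -0.0629, 0.0436]
eef_rot: [0.81, 3.025, 0.007]
ft_force: [0.7, -0.0, 0.0]
gripper_width: 0.0427
```

Request:
jog_arm --pt "0.1 0 0 0 0 0 0" --pt "0.0 0 0 0 0 0 0" --pt "0.0 0 0 0 0 0 0" --pt "0.0 0 0 0 0 0 0" --force 40

```text
time_s: 15.6
position: [0.4459, -0.0621, 0.044]
eef_rot: [0.809, 3.024, 0.009]
ft_force: [0.6, -0.1, 0.8]
gripper_width: 0.0133
```

```bash
python3 st.py
```

```text
[ 0.4459 -0.0621  0.044 ] y dir 60.1 z [ 0.012  0.003 -1.   ] j [ 0.5   0.7  -0.61  2.16  0.85  0.52  0.28] 0.013342917680178853
```

Gripped, with a width of 13.3 mm. I'll turn clockwise in small steps.

Request:
jog_arm --pt "0 0 0 0 0 0 -5" --pt "0 0 0 0 0 0 -5" --pt "0 0 0 0 0 0 -5" --pt "0 0 0 0 0 0 -5" --pt "0 0 0 0 0 0 0"

```text
time_s: 16.23
position: [0.4462, -0.0619, 0.044]
eef_rot: [1.334, 2.831, 0.006]
ft_force: [0.8, 1.0, 0.5]
gripper_width: 0.0129
```

```bash
python3 st.py
python3 - <<'E'
from h import *
snap('top','k1')
E
python3 k.py k1 | tail -3
```

```text
[ 0.4462 -0.0619  0.044 ] y dir 39.6 z [ 0.012 -0.002 -1.   ] j [ 0.44  0.68 -0.51  2.17  0.76  0.47  0.01] 0.012873368525611818
ann -60 24 ang [-39.4 -11.2   2.8] mean -11.9 r 0.068 0.09
ann 20 18 ang [ 28.5  38.4 105.4] mean 49.1 r 0.064 0.08
[np.float64(50.3), np.float64(-12.3)]
```

Request:
jog_arm --pt "0 0 0 0 0 0 -5" --pt "0 0 0 0 0 0 -5" --pt "0 0 0 0 0 0 -5" --pt "0 0 0 0 0 0 -5" --pt "0 0 0 0 0 0 -5" --pt "0 0 0 0 0 0 -5" --pt "0 0 0 0 0 0 -5" --pt "0 0 0 0 0 0 -5" --pt "0 0 0 0 0 0 -5" --pt "0 0 0 0 0 0 -5" --pt "0 0 0 0 0 0 -5" --pt "0 0 0 0 0 0 -5" --pt "0 0 0 0 0 0 0"

```text
time_s: 17.9
position: [0.4472, -0.0616, 0.044]
eef_rot: [2.582, 1.769, -0.001]
ft_force: [0.5, -0.2, 0.7]
gripper_width: 0.0131
```

```bash
cat > p.py <<'E'
from h import *
import sys
n=sys.argv[1]; im,d=snap('top',n); im2,d2=snap('side',n+'s')
a=cv2.resize(im[155:230,285:355],(560,600),interpolation=cv2.INTER_CUBIC)
cv2.imwrite('pics/'+n+'a.png',a[:,:,::-1])
b=cv2.resize(im2[188:223,262:322],(800,467),interpolation=cv2.INTER_CUBIC)
cv2.imwrite('pics/'+n+'b.png',b[:,:,::-1])
E
python3 st.py; python3 p.py k2; python3 k.py k2
```

```text
[ 0.4472 -0.0616  0.044 ] y dir -21.2 z [ 0.006 -0.01  -1.   ] j [ 0.24  0.64 -0.23  2.17  0.41  0.37 -0.7 ] 0.013081933340682533
knob z pct [0.395 0.419 0.453 0.486 0.518 0.526]
0.045 1318 [ 0.4421 -0.0613  0.4532] extent [0.0579 0.0623] ang 168.50399244915306
0.052 1318 [ 0.4421 -0.0613  0.4532] extent [0.0579 0.0623] ang 168.50399244915306
0.058 1318 [ 0.4421 -0.0613  0.4532] extent [0.0579 0.0623] ang 168.50399244915306
ann -60 34 ang [-43.4  -8.6   3.6] mean -7.4 r 0.064 0.09
ann 20 3 ang [41.9 49.2 78. ] mean 56.4 r 0.07 0.077
[np.float64(50.3), np.float64(-12.3)]
```

View pics/k2a.png

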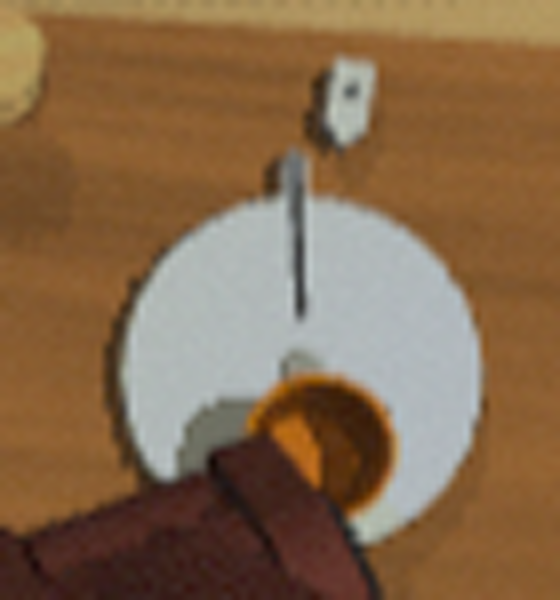

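The pointer tip is at (294,150) in the crop and the mark's point at (343,148), so it is nearly there. I'll compute the remaining angle.

```bash
cat > q.py <<'E'
from h import *
T=np.array([.5540,-.1258])
def ang(x,y,z=.03):
    p=onz('top',285+(x+.5)/8-.5,155+(y+.5)/8-.5,z)[:2]-T; return p.round(4),np.hypot(*p).round(4),np.degrees(np.arctan2(p[1],p[0])).round(1)
import sys
for a in sys.argv[1:]: print(ang(*map(float,a.split(','))))
E
python3 q.py 294,150 343,148 300,318 301,376
python3 - <<'E'
from h import *
# mark via image brightness: bright low-sat pixels, sub-pixel columns by row
im=np.load('pics/k2.npz')['im'].astype(int)
for v in range(160,178): print(v,im[v,316:336].min(axis=1))
E
```

```text
(array([ 0.0766, -0.    ]), np.float64(0.0766), np.float64(-0.0))
(array([ 0.0771, -0.0164]), np.float64(0.0788), np.float64(-12.0))
(array([ 0.02  , -0.0005]), np.float64(0.02), np.float64(-1.3))
(array([ 0.0006, -0.0003]), np.float64(0.0006), np.float64(-23.5))
160 [47 47 49 50 53 49 56 46 51 54 49 47 44 51 47 52 51 53 53 56]
161 [51 52 48 53 51 54 53 50 51 49 50 66 49 50 51 52 51 50 51 52]
162 [ 50  51  53  48  48  53  47  54  50  54  72 127 117 100 101  79  50  52
  49  49]
163 [ 52  44  47  47  47  48  47  48  50  43  88 171 168 156 153 134  48  49
  52  49]
164 [ 43  43  43  50  43  41  43  49  35  41  98 169 169 165 170 155  49  46
  45  47]
165 [ 44  47  44  49  45  44  49  46  18  39 127 171 144 130 170 132  50  48
  47  50]
166 [ 51  50  50  51  45  48  52  49  35  51 145 167  94 108 171 124  49  40
  44  44]
167 [ 46  48  49  48  45  49  46  47  33  57 154 168 142 150 166  94  48  46
  45  50]
168 [ 47  40  42  46  44  47  49  44  37  68 173 173 175 172 165  75  46  49
  50  51]
169 [ 44  45  45  49  46  46  43  23  39  88 174 173 174 176 165  62  42  45
  48  46]
170 [ 52  47  49  45  50  50  39  37  35  82 155 178 173 175 154  41  45  46
  48  49]
171 [ 47  51  50  49  48  49  49  21  33  48 100 171 171 152 113  44  43  49
  48  46]
172 [ 48  49  49  49  48  46  44  34  30  31  61 143 144  98  45  43  46  47
  51  51]
173 [49 50 54 49 50 82 63 54 40 35 45 71 70 47 44 49 43 47 43 52]
174 [ 52  46  51  47  65 107  94  84  47  38  48  47  42  44  43  48  50  51
  50  46]
175 [ 48  51  42  42  93 108 111 115  52  54  48  41  45  47  39  47  56  51
  48  52]
176 [ 49  52  29  43 113 110 111 116  48  51  50  43  42  51  45  45  50  51
  49  47]
177 [ 50  50  30  43 115 104 103 115  47  52  47  49  43  45  49  51  47  49
  47  49]
```

Request:
jog_arm --pt "0 0 0 0 0 0 -4" --pt "0 0 0 0 0 0 -4" --pt "0 0 0 0 0 0 -4" --pt "0 0 0 0 0 0 -3" --pt "0 0 0 0 0 0 0"

```text
time_s: 18.62
position: [0.4474, -0.0618, 0.044]
eef_rot: [2.792, 1.416, -0.002]
ft_force: [0.1, -0.2, 0.4]
gripper_width: 0.0132
```

```bash
python3 st.py; python3 p.py k3
python3 - <<'E'
from h import *
im=sum(get_image('top')[0].astype(int) for _ in range(3))//3
for v in range(168,180): print(v,im[v,316:336].min(axis=1))
E
```

```text
[ 0.4474 -0.0618  0.044 ] y dir -36.2 z [ 0.004 -0.01  -1.   ] j [ 0.2   0.63 -0.17  2.16  0.31  0.36 -0.87] 0.013234633457970107
168 [ 44  46  46  46  46  48  47  40  30  70 172 169 171 171 166  75  45  48
  49  51]
169 [ 46  46  44  47  47  47  45  31  35  87 171 174 174 176 167  65  43  49
  46  44]
170 [ 50  47  46  47  49  48  46  30  33  77 150 176 172 176 155  43  42  48
  50  47]
171 [ 46  49  48  45  49  50  47  26  28  44  99 170 171 150 112  43  43  49
  47  47]
172 [ 48  48  46  48  46  46  44  35  29  34  56 144 142  96  41  43  44  48
  49  50]
173 [47 51 48 51 53 49 50 46 41 73 79 71 66 42 42 45 45 51 45 46]
174 [ 50  47  48  48  50  48  49  43  64 123 101  82  46  45  45  48  47  49
  50  50]
175 [ 48  49  50  49  49  50  40  35  94 126  79 126  44  44  45  44  49  49
  49  49]
176 [ 49  51  48  49  51  50  24  42 113  95  93 133  43  44  45  48  49  49
  50  49]
177 [ 48  50  50  51  51  52  29  44 125  75 111 102  45  44  43  51  50  49
  47  49]
178 [ 47  47  47  51  47  49  26  51 145  77 125  80  44  46  49  50  50  50
  51  50]
179 [ 50  77  82 104 125 126 124 129 156  72 141  91  47  49  48  50  48  48
  52  49]
```

View pics/k3a.png

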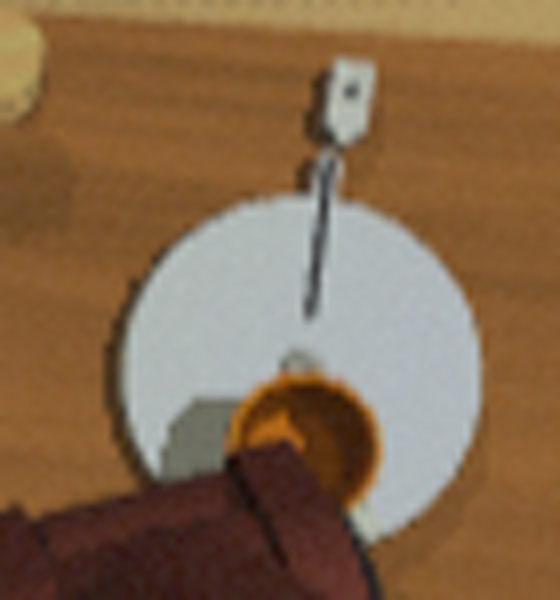

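Request:
jog_arm --pt "0 0 0 0 0 0 -2.5" --pt "0 0 0 0 0 0 -2.5" --pt "0 0 0 0 0 0 0"

```text
time_s: 19.25
position: [0.4475, -0.0618, 0.044]
eef_rot: [2.855, 1.284, -0.002]
ft_force: [1.4, 0.5, 1.2]
gripper_width: 0.0135
```

```bash
python3 st.py; python3 p.py k4
python3 - <<'E'
from h import *
im=sum(get_image('top')[0].astype(int) for _ in range(3))//3
for v in range(161,182): print(v,im[v,320:334].min(axis=1))
E
```

```text
[ 0.4475 -0.0618  0.044 ] y dir -41.6 z [ 0.003 -0.011 -1.   ] j [ 0.18  0.63 -0.15  2.16  0.28  0.36 -0.92] 0.013465622396415347
161 [50 48 48 48 48 50 51 64 50 49 48 49 50 50]
162 [ 49  50  48  50  49  54  70 127 117 100 100  77  51  52]
163 [ 43  45  47  46  50  44  87 170 166 154 153 134  51  49]
164 [ 48  45  42  43  44  35  96 170 170 163 170 154  47  46]
165 [ 45  47  43  43  30  44 125 168 142 130 168 133  48  45]
166 [ 49  51  47  46  33  49 142 166  96 107 169 123  48  46]
167 [ 45  48  46  47  30  54 155 167 140 147 166  94  48  48]
168 [ 45  44  47  40  27  70 172 169 172 171 166  73  43  47]
169 [ 45  48  44  28  36  85 171 173 175 175 167  64  44  46]
170 [ 48  46  45  29  35  78 151 175 171 175 154  44  42  47]
171 [ 48  49  48  31  27  47  99 172 171 152 111  43  45  48]
172 [ 47  49  44  34  29  34  57 144 146  96  42  43  43  49]
173 [47 51 49 45 40 29 46 94 67 45 43 42 42 47]
174 [ 50  50  48  52  48  40  85 108  61  44  47  45  46  50]
175 [ 48  49  46  43  42  56 144  90 110  63  46  43  49  48]
176 [ 49  52  47  32  29  70 159  58 155  69  45  47  51  48]
177 [ 52  53  50  31  36  79 139  72 167  45  43  47  48  51]
178 [ 51  51  47  29  38  96 127  79 138  46  46  48  49  48]
179 [127 126 123 123 101 144  96 110 116  45  50  44  48  48]
180 [177 177 176 175 159 171  71 143 143  99  78  59  46  48]
181 [175 174 175 177 174 156  59 157 175 159 144 130 101  60]
```

View pics/k4a.png

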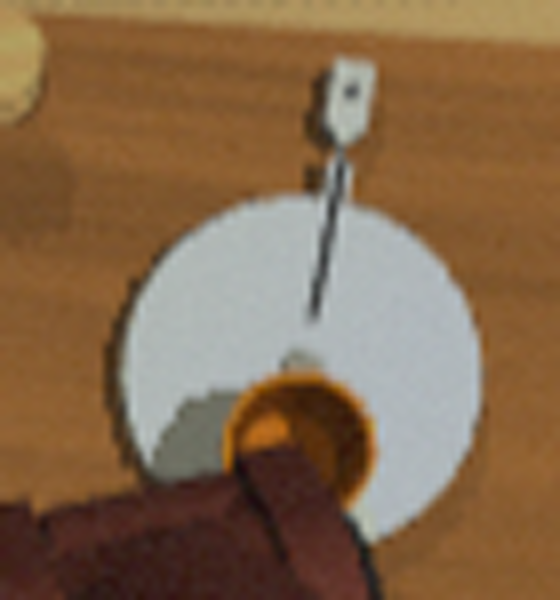

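The pointer and the mark's point now coincide at crop (343,150). By sub-pixel edges the pointer axis is at column 327.4 and the mark tip at about 327.45, a difference well under 0.5°. I'll release, lift straight up and back away.

Request:
jog_arm --pt "0.3 0 0 0 0 0 0" --pt "0.5 0 0 0 0 0 0" --pt "0.5 0 0 0 0 0 0" --pt "0.5 0 0 0.015 0 0 0" --pt "0.5 0 0 0.03 0 0 0" --pt "0.5 0 0 0.05 0 0 0" --pt "0.5 0 0 0.05 0 0 0" --pt "0.5 0 -0.05 0.03 0 0 0" --pt "0.5 0 -0.055 0 0 0 0" --pt "0.5 0 -0.055 0 0 0 0" --pt "0.5 0 -0.055 0 0 0 0" --pt "0.5 0 -0.055 0 0 0 0" --pt "0.5 0 -0.055 0 0 0 0" --pt "0.5 0 0 0 0 0 0"

```text
time_s: 21.25
position: [0.4423, -0.396, 0.2248]
eef_rot: [2.849, 1.294, -0.006]
ft_force: [-0.4, -0.1, -0.9]
gripper_width: 0.0426
```

```bash
python3 s2.py s9; python3 p.py k9; python3 k.py t0 k9 | grep -E "^0|knob"
python3 - <<'E'
from h import *
ims=[get_image('top')[0].astype(int) for _ in range(4)]
im=sum(ims)//4
for v in range(170,182): print(v,im[v,320:334].min(axis=1))
cv2.imwrite('pics/f.png',cv2.resize(im[110:310,80:460].astype(np.uint8),(798,420),interpolation=cv2.INTER_CUBIC)[:,:,::-1])
E
```

```text
[ 0.4422794  -0.39601157  0.22475351] [-0.43959443 -0.0801016  -0.85458503]
z in recess by angle, board frame (r 15-42):
-180 41 [11.4 13.8 16. ]
-150 50 [11.4 14.4 17.1]
-120 51 [12.  14.3 17.1]
-90 49 [11.4 13.5 16. ]
-60 50 [11.5 13.8 16.6]
-30 46 [11.9 14.  17. ]
0 51 [11.6 14.2 18. ]
30 50 [11.9 14.1 16.2]
60 50 [11.1 14.1 16.7]
90 48 [11.6 13.9 16.6]
120 48 [11.  13.8 16.9]
150 48 [12.  14.4 16.9]
knob z pct [0.023 0.026 0.031 0.036 0.064 0.066]
0.045 92 [ 0.4458 -0.0623  0.0626] extent [0.0144 0.0417] ang 150.54984848788627
0.052 91 [ 0.446  -0.0624  0.0628] extent [0.0143 0.0412] ang 151.02230727997002
0.058 90 [ 0.4458 -0.0624  0.0628] extent [0.0142 0.041 ] ang 150.46048770578258
knob z pct [0.022 0.025 0.03  0.036 0.065 0.067]
0.045 94 [ 0.4457 -0.062   0.0622] extent [0.0147 0.0416] ang 47.83309230565164
0.052 91 [ 0.4457 -0.0624  0.0627] extent [0.0143 0.0412] ang 46.92496288166931
0.058 88 [ 0.4459 -0.0625  0.0629] extent [0.0139 0.0419] ang 47.02750832035279
170 [ 44  41  41  23  29  71 138 160 156 161 140  39  38  43]
171 [ 45  44  42  24  29  42  91 154 156 138 102  
[... 824 characters left out ...]
().round(3))
                                          ~~~~~~~~~~~~~^^^^^^^^^^^^^^^^^
    return _quantile_unchecked(
        a, q, axis, out, overwrite_input, method, keepdims, weights)
    return _ureduce(a,
                    func=_quantile_ureduce_func,
    ...<5 lines>...
                    overwrite_input=overwrite_input,
                    method=method)
    r = func(a, **kwargs)
    result = _quantile(arr,
                       quantiles=q,
    ...<2 lines>...
                       out=out,
                       weights=wgt)
    slices_having_nans = np.isnan(arr[-1, ...])
                                  ~~~^^^^^^^^^
IndexError: index -1 is out of bounds for axis 0 with size 0
```

View pics/f.png

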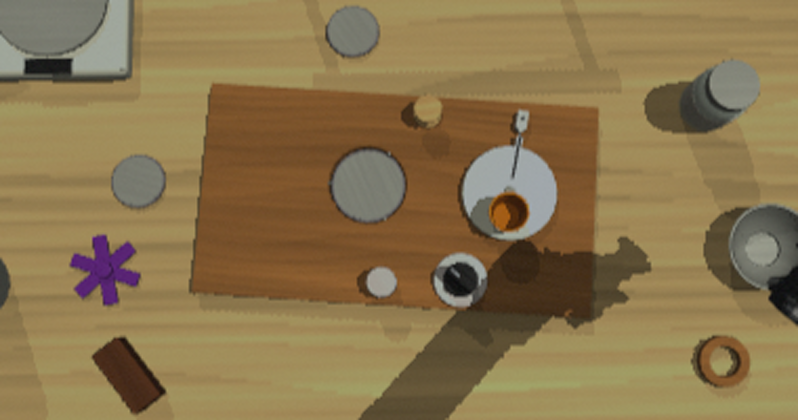

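The mirror is seated at (368,185), the pointer meets the mark at (518,138), and everything else is where it was. The gripper is about 0.22 m up and touching nothing, so I'll hand in.

```bash
python3 -c "
from workcell import *
print(sign_off())"
```

```text
the job is handed in; nothing more can be done
None
```

The mirror is seated, the turntable pointer stands at the mark, and I handed the job in after about 21 s of robot time. No verdict came back.

- **Mirror:** I slid it across with two fingers behind its rim. After the slide, the depth reading already put it at about 14 mm all round, so it had gone past the catches before I pressed. I then pressed it at three spots with 19–37 N. The face stood at 14.4–14.6 mm each time, against 14.5 mm when home. After release, depth still showed it level at about 14 mm all round.
- **Knob:** I gripped only the bar and turned it about 102° clockwise in steps of 5° or less, looking in between. After release the pointer had not moved, and the image showed its tip within about 0.1–0.2 pixel (under 0.5 mm, 0.4°) of the mark's point.
- **Other things:** in the last picture the spool, tin, spinner, bowl, jar, ring and block look as they were at the start, but I did not measure them.
- **Checks that failed or disagreed:**
  - The knob angle implied a pointer position about 2° different from the image midway; I went by the image.
  - A coarse depth check of the pointer angle was unreliable, and its last run crashed with no readings, so I did not use it.

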